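# Power up the soldering place

## Task

Get the soldering place ready for work: first switch on the white mains block by pressing the raised half of its rocker fully down, then push in the round button of the fume extractor's control box until it stays down, and then wake the soldering station by pressing its long bar key right down and letting it spring back. Keep to that order, do not press the station's two square keys, and do not pick up, tip or shift the control box or any of the things lying around.

Things in the scene. Friction and masses are not known exactly. Their poses are not given: they have to be found in the camera images.
- mains_block: Mains power block fixed to the bench, white, 200 (x) x 70 (y) x 42 high mm, with a black rocker and two round sockets on top. Origin: centre of its underside. Its x axis runs along its length from the rocker end to the socket end; z up.
- mains_rocker (a joint): Rocker switch of the mains block, rad: 0 = off (half towards -x of the block raised, other half level), 0.35 = fully on (half towards -x level, other half raised). Two flat halves, each 28 long x 34 wide mm, meet in a shallow V; hinge line along the block's y, at x = -45 mm and 53 mm above the bench. Friction holds it where left.
- rocker_press (a point): Press point on the rocker's raised half, on its upper face, 20 mm from the hinge line (about 60 mm above the bench when off, 53 mm when on, still 9 mm proud of the collar round it). About 3 N straight down here moves it. Keep off the other half.
- control_box: Fume extractor's control box, grey, loose on rubber feet (about 0.7 kg), 110 (x) x 75 (y) x 40 high mm, with one round button on top. Origin: centre of its underside; z up. To be pressed only, never lifted, tipped or shifted.
- extractor_button (a joint): The round push-on button of the control box, m: 0 = out (off), 0.007 = fully in (on). Moves straight down under about 4 N and stays where it is left (no spring).
- button_top (a point): Centre of the top face of the round button (34 mm diameter): x = -12 mm in the box's frame, 54 mm above the bench when out, 47 mm when in (still 4 mm proud of its 46 mm steel collar, 7 mm proud of the box).
- station: Soldering station fixed to the bench, black, 190 (x) x 170 (y) mm: key deck 70 mm high on the -x side, display hump 105 mm high from x = +30 mm to the far end. Origin: centre of its underside; z up. Three white keys stand in a row along y at x = -35 mm.
- wake_key (a joint): Long bar key of the station, m: 0 = up, 0.005 = fully down. Spring key: starts to move at 1.5 N, fully down at 5 N, springs back when let go.
- wake_key_top (a point): Centre of the top face of the long bar key, 60 (y) x 24 (x) mm, at y = +40 mm in the station's frame, 80 mm above the bench when up (10 mm proud of the deck), 75 mm when down.
- square_key_mid (a joint): The middle, square key of the station, m: 0 = up, 0.005 = down; spring key as the bar key. Not to be pressed.
- square_key_mid_top (a point): Centre of the top face of the middle square key, 22 (y) x 24 (x) mm, at y = -22 mm in the station's frame, 80 mm above the bench.
- square_key_end (a joint): The square key at the end of the row, m: 0 = up, 0.005 = down; spring key as the bar key. Not to be pressed.
- square_key_end_top (a point): Centre of the top face of the end square key, 22 (y) x 24 (x) mm, at y = -62 mm in the station's frame, 80 mm above the bench.
- multimeter: Bystander: yellow hand multimeter lying loose on its back, 80 (x) x 150 (y) x 36 high mm, on the -x side of the station. Origin: centre of its underside.
- flux_jar: Bystander: small closed jar standing loose, 40 mm diameter, 50 mm high, on the -x side of the mains block. Origin: centre of its underside.
- solder_reel: Bystander: aluminium-grey reel standing loose on its flange, 52 mm diameter, 44 mm high, on the +x side of the control box. Origin: centre of its underside.
Not all that is in view belongs to the job. Leave any green look-alike of the control_box alone.

How it is judged:
On the way, in this order (a step that is already met when the one before it is completed fails the run):
1. the mains rocker is switched on (value of joint mains_rocker above 0.28 rad), for 0.1 s.
2. the extractor button is pushed in (value of joint extractor_button above 0.005 m), for 0.1 s.
3. the long bar key is pressed down (value of joint wake_key above 0.0035 m), for 0.1 s.
At the end, for the whole second after the job is handed in: The mains rocker is on (joint above 0.28 of 0.35 rad), the extractor button is in (above 5 of 7 mm), all three station keys are up again (below 1 mm), and the control box, multimeter, jar and reel rest within 20 mm of where they began, the box flat on the bench (value of joint mains_rocker above 0.28 rad and value of joint extractor_button above 0.005 m and value of joint each of wake_key, square_key_mid, square_key_end below 0.001 m and height (world z) of control_box below 0.008 m and angle between control_box's own z axis and vertical below 0.1 rad and distance of each of control_box, multimeter, flux_jar, solder_reel from where it was at the start of the episode below 0.02 m and linear speed of each of control_box, multimeter, flux_jar, solder_reel below 0.02 m/s); the robot touches nothing.
It fails at once if the extractor button is pushed in before the mains is on (value of joint extractor_button above 0.003 m and value of joint mains_rocker below 0.25 rad).
It fails at once if the bar key is pressed before the extractor is on (value of joint wake_key above 0.002 m and value of joint extractor_button below 0.0045 m).
It fails at once if a square key is pressed (value of joint any of square_key_mid, square_key_end above 0.002 m).
It fails at once if the control box is lifted, tipped or shifted (height (world z) of control_box above 0.008 m or angle between control_box's own z axis and vertical above 0.15 rad or distance of control_box from where it was at the start of the episode above 0.02 m).
It fails at once if a bystander is lifted, knocked over or shifted (distance of any of multimeter, flux_jar, solder_reel from where it was at the start of the episode above 0.02 m or height (world z) of any of multimeter, flux_jar, solder_reel above 0.01 m or angle between any of multimeter, flux_jar, solder_reel's own z axis and vertical above 0.3 rad).
It also fails if it takes over 46 s, if anything falls off the work surface, if the arm or the gripper's body presses on something with over 40 N, if the wrist force passes 120 N, or if a joint passes its speed limit or range.

## Robot

A 6-joint arm with a two-finger parallel gripper is mounted at the origin on the work surface. World frame = base frame: x ahead of the robot, y to its left, z up, the work surface at z = 0. Lengths are in m, angles in rad, forces in N, time in s.
With the tool pointing down it reaches from about 0.3 to 0.775 m from the base axis. Payload 14.6 kg.
Tool frame: the origin (TCP) lies between the finger pads; the fingertips stand 25 mm ahead of it and the grasp point (between the pads) lies 6 mm ahead of it (bot.finger_overhang is the distance from the TCP to the fingertips, in m); z points along the fingers, y is the direction in which the jaws open and shut (so a half turn about z gives the same grasp; the last joint's range is limited). The gripper opens to 94 mm and grips with 3 to 60 N. Pads are 16 mm wide; open, the fingers measure 119 mm over their backs; the gripper's body (75 mm by 177 mm) begins 78 mm behind the grasp point.
Start: joints at [1.218, 0.3, 1.521, -0, 1.321, -0.067], TCP at [0.155, 0.528, 0.23] pointing down, gripper open.
Joint ranges: [-3.03, 3.03], [-0.79, 2.21], [0.23, 2.52], [-1.04, 4.18], [0, 3.07], [-2.55, 2.55]. Speed limits (rad/s): [2.22, 2.22, 2.57, 3.14, 3.14, 3.14].

## Interface

Orientations are given as a unit quaternion [x, y, z, w].
In Python, from station import bot gives the robot as it stands.
- The arm moves only by the tool jog_arm, never from a script. Its argument "rows" is a list of rows, each a list of 5 numbers: the shift along the tool's x, y, z in cm, then the turn about the tool's z in rad, then the opening, from 0 (shut) to 1 (fully open). A call has exactly 10 rows; each row is the pose to reach, as a shift and turn from the pose commanded when the call began, along the tool's axes at that moment; what a row does not reach only later rows make up. A row lasts 1/12 s, in which the tool goes at most 41.7 mm and 7.16 degrees, less where a joint would pass 70% of its speed; a pose out of reach is approached as far as the arm can. A call with a gripper value outside its range is refused whole. The fingers move at their own pace and stop on an object; "newtons" is the grip in N (left out, the last holds). Time passes only in rows, so rows that repeat a pose let the fingers close, or fill a call up. It gives the time, the measured TCP pose, the force and the opening at its end, in the units of the state.
- bot.read_state(): the state, without advancing time (a new reading comes with each control period).
- bot.snapshot(name): name is "side" or "top" or "wrist"; returns a dict with "img" (420x560x3 uint8, red, green, blue), "depth" (420x560 float32, m along the optical axis (not along the pixel's ray), 0 where there is no reading), "fov_y" (degrees; the focal length in pixels is half the picture's height over the tangent of half this angle, whatever the lens; pixels are square), "cx", "cy" (the principal point, pixels), "pose" (4x4, takes a point from camera to world coordinates). Camera axes: x right, y down, z forward; pixel columns grow to the right and rows downward; lengths in m; the calibration is good to about 2 mm. The wrist camera is an equidistant fisheye: a pixel r from the principal point sees the ray r / f radians off the axis. A picture is of the moment at which its call begins.
- bot.hand_in(): hands the job in, once; it reports no verdict.
Trained networks look in the newest picture that a camera, given by its name, has taken for a name from the list of things; names that differ only in an ending like _2 or _b are one class to them, and where a whole thing is asked for, a point or a joint stands for the part that bears it (a point fixed in the world has none). Each returns a list of dicts, best first, with "p" (0 to 1); they miss things now and then, are a little off and sometimes report something else, mostly with a low value. They report only what shows in the picture. A call takes as long as a camera call. They do not tell look-alikes from the thing itself.
- bot.silhouettes(camera, query): "mask" (420x560 bool, what is visible of it).
- bot.mark_of(camera, query): "location" ([x, y, z] in m, in the coordinates of the camera as it stood for that picture, good to about 4 mm: a listed point, or the origin of a listed thing).
The state is a dict: "time_s": time; "joint_pos": joint angles; "qd": joint speeds; "tau": joint torques, N m; "eef_pos": TCP position; "tcp_rot": TCP orientation; "force": force on the tool from outside, world axes, zero at the start; "torque": the same for the moment, N m; "opening": finger opening in m.
Only numpy, scipy, OpenCV 4.12 (cv2) and the standard library are available. Lean on these libraries where they do the work, as an engineer would, in place of code of your own. Each camera call takes 0.05 s, during which the arm holds its last target. There are 200 camera calls.

## Working session

There is one attempt and no reset: what is moved stays moved. The work goes in short steps, Python scripts to look and compute and a tool call to move; the robot and the scene stay as the last step left them, time stands still between calls to the robot, and variables do not carry over. Pictures are saved under pics/ and viewed, about 8 in all and at most 12, crops included, and the job is handed in when it is done.

Besides the shell and the picture viewer there is one more tool, called after "Request:" by a JSON object that holds its "method" and its "body". jog_arm: Moves the arm, as the interface text tells. Its arguments: {"type":"object","properties":{"rows":{"type":"array"},"newtons":{"type":"number"}},"required":["rows"]}

```bash
mkdir -p pics; cat > h.py <<'E'
import numpy as np, cv2
from station import bot
from scipy.spatial.transform import Rotation as R
def snap(c,name=None):
    s=bot.snapshot(c)
    if name: cv2.imwrite('pics/'+name,s['img'][...,::-1])
    return s
def marks(c,s,qs,pmin=0.2):
    for q in qs:
        for m in bot.mark_of(c,q)[:3]:
            if m['p']<pmin: continue
            l=np.array(m['location']); w=(s['pose']@np.r_[l,1])[:3]
            print(c,q,round(m['p'],2),np.round(w,4))
Q=['mains_block','rocker_press','control_box','button_top','station','wake_key_top','square_key_mid_top','square_key_end_top','multimeter','flux_jar','solder_reel']
E
python3 - <<'E'
from h import *
st=bot.read_state(); print(st['time_s'],st['eef_pos'],st['tcp_rot'],st['opening'])
for c in ['top','side']:
    s=snap(c,c+'1.png'); marks(c,s,Q)
print(bot.read_state()['time_s'])
E
```

```text
0.0 [0.15496399 0.52748201 0.22990672] [ 1.42404236e-01  9.89808425e-01 -5.47265822e-04 -1.25190048e-04] 0.094126220910724
top mains_block 0.83 [5.262e-01 2.921e-01 4.000e-04]
top rocker_press 0.73 [0.4582 0.2764 0.0617]
top control_box 0.94 [ 0.4962 -0.4068 -0.0038]
top control_box 0.89 [ 0.5522 -0.2697 -0.0024]
top control_box 0.86 [ 0.3802 -0.2827  0.0064]
top button_top 0.58 [ 0.4872 -0.4147  0.0502]
top button_top 0.54 [ 0.5388 -0.2623  0.0511]
top button_top 0.46 [ 0.3693 -0.2953  0.052 ]
top station 0.6 [ 0.6146 -0.0208 -0.0008]
top wake_key_top 0.67 [0.5782 0.0188 0.078 ]
top square_key_mid_top 0.72 [0.5793 0.0199 0.0813]
top square_key_mid_top 0.54 [ 0.5792 -0.0476  0.0783]
top square_key_mid_top 0.46 [ 0.6704 -0.2636 -0.0015]
top square_key_end_top 0.48 [ 0.5811 -0.0788  0.0816]
top multimeter 0.81 [ 4.448e-01 -1.830e-02  1.000e-04]
top flux_jar 0.78 [0.3711 0.2848 0.0008]
top flux_jar 0.65 [0.4592 0.2782 0.0584]
top solder_reel 0.77 [ 0.6736 -0.2645 -0.0029]
top solder_reel 0.47 [0.5244 0.295  0.0023]
side mains_block 0.88 [ 0.5223  0.2873 -0.0038]
side rocker_press 0.68 [0.4595 0.2787 0.0553]
side control_box 0.93 [ 0.549  -0.2675 -0.001 ]
side control_box 0.93 [ 0.3756 -0.2877  0.0027]
side control_box 0.81 [ 4.934e-01 -4.120e-01 -2.000e-04]
side button_top 0.57 [ 0.37   -0.2986  0.054 ]
side button_top 0.49 [ 0.5347 -0.2691  0.0572]
side station 0.79 [ 0.6162 -0.0203 -0.0016]
side wake_key_top 0.74 [0.5752 0.0162 0.0768]
side square_key_mid_top 0.5 [ 0.581  -0.0479  0.0768]
side square_key_end_top 0.52 [ 0.5855 -0.0828  0.0745]
side multimeter 0.56 [ 0.448  -0.0163  0.0055]
side flux_jar 0.52 [0.3705 0.2849 0.0022]
side solder_reel 0.92 [ 0.6674 -0.2658  0.0007]
1.2
```

View pics/top1.png

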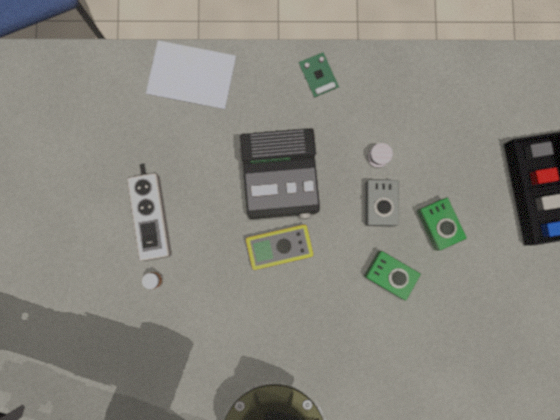

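View pics/side1.png

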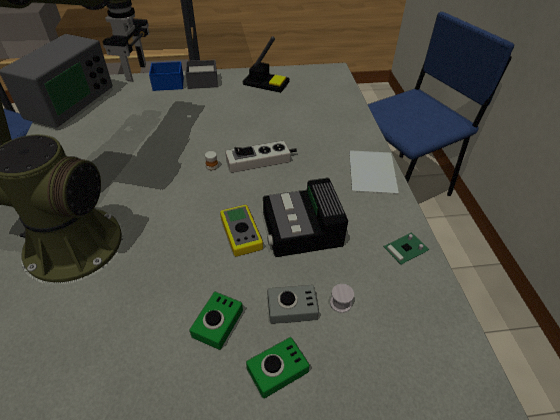

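Top view: mains block at about (148,215), with its rocker at (149,235). The station is at (280,175), with its long bar key at (264,190). The grey control box is at (382,203), with green look-alikes at (443,223) and (393,275). The side view agrees: grey box at (293,303). Next I'll compute the block and station yaw and the first move.

```bash
cat >> h.py <<'E'
def go(target,yaw_y=None):
    "tool shift (cm) and turn to put TCP at target; yaw_y = world angle (deg) wanted for tool y"
    st=bot.read_state(); r=R.from_quat(st['tcp_rot'])
    d=r.inv().apply(np.array(target)-st['eef_pos'])*100
    y=r.apply([0,1,0]); a=np.degrees(np.arctan2(y[1],y[0]))
    t=0 if yaw_y is None else -np.radians((yaw_y-a+90)%180-90)
    print('t',round(st['time_s'],2),'eef',np.round(st['eef_pos'],4),'shift',np.round(d,2),'turn',round(t,3),'F',np.round(st['force'],1),'op',round(st['opening'],4))
E
python3 - <<'E'
from h import *
s=snap('top')
f=210/np.tan(np.radians(s['fov_y']/2))
for q,h in [('mains_block',.042),('station',.08),('control_box',.04)]:
    for m in bot.silhouettes('top',q)[:3]:
        v,u=np.nonzero(m['mask']); d=s['depth'][v,u]
        P=np.c_[(u-s['cx'])/f*d,(v-s['cy'])/f*d,d]@s['pose'][:3,:3].T+s['pose'][:3,3]
        k=P[:,2]>h-.012; 
        if k.sum()<20: continue
        rc=cv2.minAreaRect((P[k,:2]*1000).astype(np.float32)); print(q,round(m['p'],2),rc, np.round(np.percentile(P[k,2],[50,99]),3))
go([.459,.2775,.16],99)
E
```

```text
mains_block 0.79 ((525.7301635742188, 168.35787963867188), (202.22265625, 333.8792724609375), 2.633634090423584) [0.042 0.061]
station 0.55 ((572.0213623046875, -23.377151489257812), (274.5369873046875, 169.65219116210938), 5.094501972198486) [0.075 0.108]
control_box 0.89 ((525.0863037109375, -150.3878173828125), (118.27511596679688, 327.4273681640625), 12.313161849975586) [0.04  0.055]
control_box 0.64 ((444.5755615234375, -233.08396911621094), (113.10836029052734, 446.60906982421875), 17.24264144897461) [0.04  0.056]
control_box 0.59 ((415.0843505859375, -179.34426879882812), (342.5456237792969, 90.43207550048828), 69.60281372070312) [0.04  0.056]
t 1.4 eef [0.155  0.5277 0.2304] shift [-36.22 -15.44   7.04] turn -0.443 F [ 0.5  0.4 -0.3] op 0.0941
```

Request:
{"method": "jog_arm", "body": {"rows": [[-3.6,-1.5,0.7,-0.05,0],[-7.2,-3.1,1.4,-0.1,0],[-10.9,-4.6,2.1,-0.15,0],[-14.5,-6.2,2.8,-0.2,0],[-18.1,-7.7,3.5,-0.25,0],[-21.7,-9.3,4.2,-0.3,0],[-25.3,-10.8,4.9,-0.35,0],[-29,-12.3,5.6,-0.4,0],[-32.6,-13.9,6.3,-0.44,0],[-36.2,-15.4,7,-0.44,0]], "newtons": 20}}

```text
time_s: 2.23
eef_pos: [0.4603, 0.2763, 0.1603]
tcp_rot: [-0.078, 0.997, 0.0, 0.0]
force: [-0.2, 0.8, -0.6]
opening: 0.0308
```

```bash
python3 - <<'E'
from h import *
s=snap('wrist','w1.png'); marks('wrist',s,['rocker_press','mains_block','flux_jar'],.1)
s=snap('top'); marks('top',s,['rocker_press','mains_block'],.3)
go([.459,.2775,.1],99)
E
```

```text
wrist rocker_press 0.79 [0.4532 0.2825 0.0621]
wrist mains_block 0.72 [0.5193 0.2973 0.0019]
wrist flux_jar 0.56 [0.3736 0.2807 0.004 ]
top mains_block 0.73 [5.235e-01 2.945e-01 5.000e-04]
t 2.58 eef [0.4583 0.2787 0.1607] shift [-0.05 -0.13  6.07] turn -0.002 F [0.5 0.3 0.7] op 0.0029
```

View pics/w1.png

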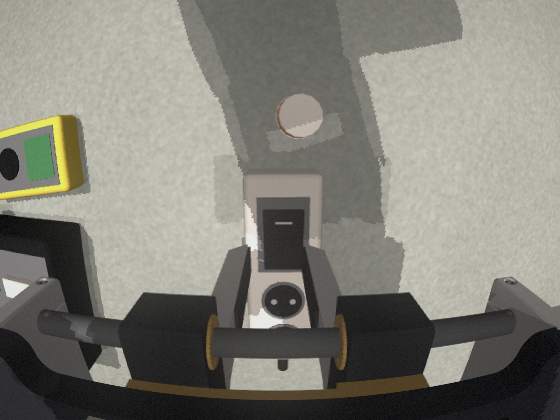

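The wrist view shows the block straight under the tool. The rocker's raised outer edge runs from about (264,209) to (303,209), and the jar is at (299,115). I'll project those pixels.

```bash
cat >> h.py <<'E'
def wpix(s,u,v,z):
    f=210/np.tan(np.radians(s['fov_y']/2)); p=np.array([u-s['cx'],v-s['cy']]); r=np.hypot(*p)
    d=np.r_[p/r*np.sin(r/f),np.cos(r/f)]; d=s['pose'][:3,:3]@d; o=s['pose'][:3,3]
    return o+d*(z-o[2])/d[2]
E
python3 - <<'E'
from h import *
s=snap('wrist','w2.png'); im=s['img']
cv2.imwrite('pics/w2c.png',cv2.resize(im[160:300,220:350],None,fx=5,fy=5,interpolation=cv2.INTER_CUBIC)[:600,:,::-1])
for u,v,z in [(264,209,.063),(303,209,.063),(263,268,.053),(304,268,.053),(247,175,.042),(320,175,.042)]:
    p=wpix(s,u,v,z); print(u,v,np.round(p,4))
marks('wrist',s,['rocker_press'],.1)
E
```

```text
264 209 [0.4477 0.2662 0.063 ]
303 209 [0.4429 0.2971 0.063 ]
263 268 [0.5039 0.2731 0.053 ]
304 268 [0.4984 0.309  0.053 ]
247 175 [0.426  0.2476 0.042 ]
320 175 [0.4163 0.3089 0.042 ]
wrist rocker_press 0.97 [0.4514 0.2827 0.0596]
```

View pics/w2c.png

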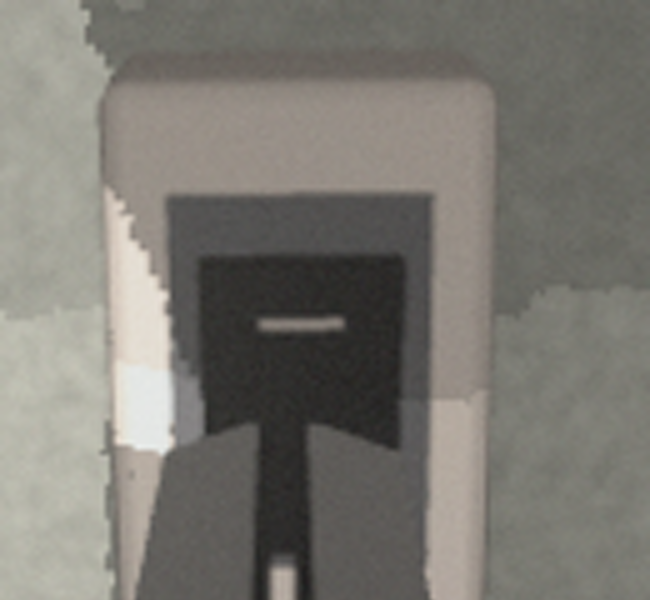

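```bash
python3 - <<'E'
from h import *
go([.454,.2825,.078],99.3)
E
```

```text
t 2.68 eef [0.4583 0.2788 0.1608] shift [0.37 0.43 8.28] turn -0.007 F [-0.5  0.7 -0.7] op 0.0004
```

Request:
{"method": "jog_arm", "body": {"rows": [[0.4,0.4,3,0,0],[0.4,0.4,5.5,0,0],[0.4,0.4,6.5,0,0],[0.4,0.4,7,0,0],[0.4,0.4,7.3,0,0],[0.4,0.4,7.6,0,0],[0.4,0.4,7.8,0,0],[0.4,0.4,8.0,0,0],[0.4,0.4,8.0,0,0],[0.4,0.4,8.0,0,0]]}}

```text
time_s: 3.52
eef_pos: [0.4546, 0.2813, 0.0808]
tcp_rot: [-0.077, 0.997, 0.0, 0.0]
force: [-0.1, 0.8, 1.0]
opening: 0.0004
```

Request:
{"method": "jog_arm", "body": {"rows": [[0,0.1,0.1,0,0],[0,0.1,0.15,0,0],[0,0.1,0.2,0,0],[0,0.1,0.25,0,0],[0,0.1,0.3,0,0],[0,0.1,0.3,0,0],[0,0.1,0.35,0,0],[0,0.1,0.35,0,0],[0,0.1,0.35,0,0],[0,0.1,0.35,0,0]]}}

```text
time_s: 4.35
eef_pos: [0.4546, 0.2823, 0.0781]
tcp_rot: [-0.077, 0.997, 0.0, 0.001]
force: [-3.3, -4.0, 15.8]
opening: 0.0003
```

Request:
{"method": "jog_arm", "body": {"rows": [[0,0,-1,0,0],[0,0,-3,0,0],[0,0,-6,0,0],[0,0,-9,0,0],[0,0,-12,0,0],[0,-3,-12,0,0],[0,-6,-12,0,0],[0,-6,-12,0,0],[0,-6,-12,0,0],[0,-6,-12,0,0]]}}

```text
time_s: 5.18
eef_pos: [0.4634, 0.2232, 0.197]
tcp_rot: [-0.077, 0.997, 0.0, -0.0]
force: [0.3, -0.1, -1.0]
opening: 0.0002
```

```bash
python3 - <<'E'
from h import *
s=snap('wrist'); im=s['img']
cv2.imwrite('pics/w3c.png',cv2.resize(im[150:350,200:460],None,fx=3,fy=3,interpolation=cv2.INTER_CUBIC)[...,::-1])
go([.537,-.267,.20],90)
E
```

```text
t 5.23 eef [0.4633 0.2235 0.1969] shift [  0.27 -49.6   -0.32] turn 0.154 F [ 1.   0.  -0.1] op 0.0003
```

View pics/w3c.png

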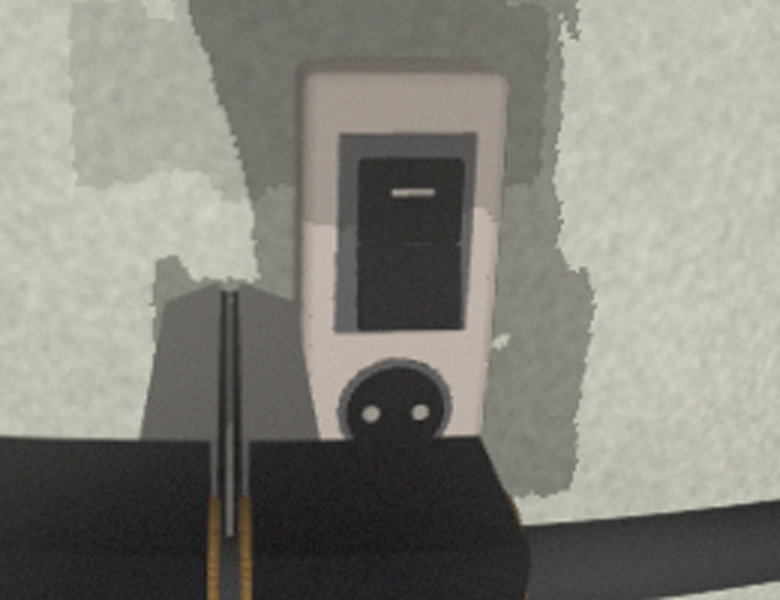

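The rocker shows both halves clearly, with the hinge at crop row 243. Contact rose to 15.8 N at a tip height of 53 mm, which matches the stop for "on". Going to the control box.

Request:
{"method": "jog_arm", "body": {"rows": [[0,-3,0,0,0],[0,-7,0,0,0],[0,-11,0,0.02,0],[0,-15,0,0.05,0],[0,-19,0,0.08,0],[0,-23,0,0.1,0],[0,-26,0,0.15,0],[0,-26,0,0.15,0],[0,-26,0,0.15,0],[0,-26,0,0.15,0]]}}

```text
time_s: 6.07
eef_pos: [0.5034, -0.033, 0.1967]
tcp_rot: [-0.003, 1.0, 0.0, -0.0]
force: [0.9, 0.5, 1.3]
opening: 0.0005
```

```bash
python3 - <<'E'
from h import *
s=snap('wrist','w4.png'); marks('wrist',s,['wake_key_top','square_key_mid_top','station'],.2)
go([.537,-.267,.16],90)
E
```

```text
wrist wake_key_top 0.72 [0.5786 0.019  0.0779]
t 6.27 eef [ 0.5034 -0.0329  0.197 ] shift [ -3.22 -23.43   3.7 ] turn 0.006 F [0.5 0.7 0.1] op 0.0001
```

View pics/w4.png

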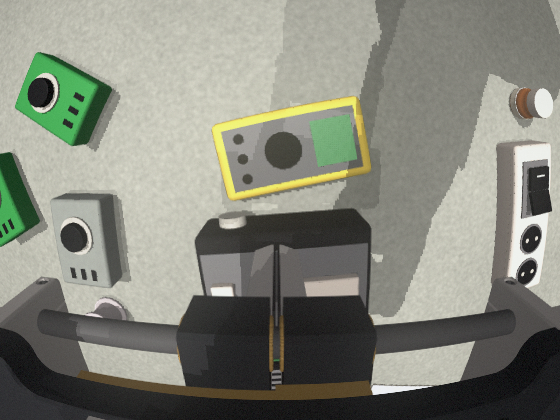

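Wrist view: multimeter at (290,150), grey box at (88,240) with its button at (77,237). The rocker's socket-side half stands up at (540,203), so it is on. Moving over the grey box.

Request:
{"method": "jog_arm", "body": {"rows": [[-0.5,-3,0,0,0],[-1,-7,0,0,0],[-1.5,-11,0,0,0],[-2,-15,0,0,0],[-2.5,-19,0,0,0],[-3,-22,1,0,0],[-3.2,-23.4,2.5,0,0],[-3.2,-23.4,3.7,0,0],[-3.2,-23.4,3.7,0,0],[-3.2,-23.4,3.7,0,0]]}}

```text
time_s: 7.1
eef_pos: [0.5364, -0.2664, 0.1596]
tcp_rot: [-0.003, 1.0, 0.0, -0.001]
force: [0.2, -1.1, 0.9]
opening: 0.0005
```

```bash
python3 - <<'E'
from h import *
s=snap('wrist','w5.png'); marks('wrist',s,['button_top','control_box'],.2)
go([.537,-.267,.16],90)
E
```

```text
wrist button_top 0.95 [ 0.5362 -0.2691  0.0508]
wrist button_top 0.84 [ 0.4888 -0.4155  0.0542]
wrist button_top 0.73 [ 0.586  -0.0889  0.0778]
wrist control_box 0.88 [ 0.377  -0.2876 -0.0056]
wrist control_box 0.68 [ 0.5557 -0.2682  0.001 ]
wrist control_box 0.64 [ 0.4983 -0.4097 -0.0029]
t 7.25 eef [ 0.5369 -0.2669  0.1611] shift [-0.01 -0.01  0.11] turn 0.006 F [-0.4  0.2  0.6] op 0.0003
```

View pics/w5.png

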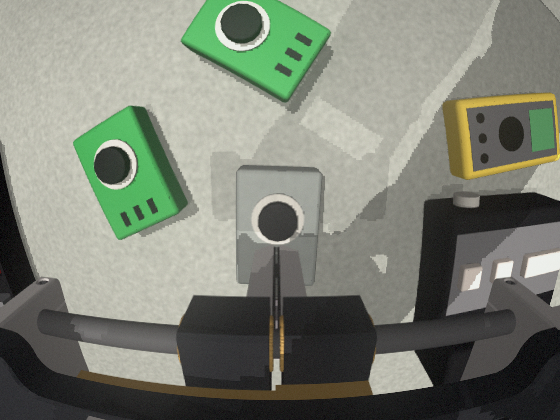

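The button centre is at about (278,220), just ahead of the closed fingertips. Projecting that pixel.

```bash
python3 - <<'E'
from h import *
s=snap('wrist')
print(wpix(s,277.5,220,.054))
go([.5365,-.268,.08],90)
E
```

```text
[ 0.53679411 -0.26690086  0.054     ]
t 7.3 eef [ 0.5369 -0.267   0.1611] shift [ 0.05 -0.09  8.11] turn 0.006 F [ 0.6 -0.4 -0.6] op 0.0003
```

Request:
{"method": "jog_arm", "body": {"rows": [[0,0,3,0,0],[0,0,5.5,0,0],[0,0,7,0,0],[0,0,7.6,0,0],[0,0,8.0,0,0],[0,0,8.2,0,0],[0,0,8.4,0,0],[0,0,8.55,0,0],[0,0,8.65,0,0],[0,0,8.65,0,0]]}}

```text
time_s: 8.13
eef_pos: [0.5368, -0.2679, 0.0741]
tcp_rot: [-0.002, 1.0, -0.0, 0.001]
force: [1.1, 1.6, 2.7]
opening: 0.0005
```

Request:
{"method": "jog_arm", "body": {"rows": [[0,0,0.05,0,0],[0,0,0.1,0,0],[0,0,0.15,0,0],[0,0,0.2,0,0],[0,0,0.23,0,0],[0,0,0.25,0,0],[0,0,0.25,0,0],[0,0,0.25,0,0],[0,0,0.25,0,0],[0,0,0.25,0,0]]}}

```text
time_s: 8.97
eef_pos: [0.5368, -0.268, 0.0721]
tcp_rot: [-0.002, 1.0, -0.0, 0.001]
force: [-1.1, 3.4, 13.6]
opening: 0.0003
```

Request:
{"method": "jog_arm", "body": {"rows": [[0,0,-0.6,0,0],[0,0,-2,0,0],[0,0,-5,0,0],[0,0,-9,0,0],[0,0,-12,0,0],[0,3,-12,0,0],[-0.5,7,-12,0,0],[-1,11,-12,0,0],[-1.5,13,-12,0,0],[-1.5,13,-12,0,0]]}}

```text
time_s: 9.8
eef_pos: [0.5511, -0.1345, 0.191]
tcp_rot: [-0.004, 1.0, 0.0, -0.0]
force: [-0.3, -0.8, 0.2]
opening: 0.0003
```

```bash
python3 - <<'E'
from h import *
s=snap('top'); marks('top',s,['control_box','button_top'],.4)
go([.577,.0175,.18],94)
E
```

```text
top control_box 0.93 [ 0.494 -0.411 -0.005]
top control_box 0.8 [ 0.3746 -0.2851  0.0053]
top control_box 0.58 [ 0.5499 -0.2691  0.0017]
top button_top 0.7 [ 0.4876 -0.4127  0.0542]
top button_top 0.63 [ 0.372  -0.2973  0.0543]
t 9.95 eef [ 0.5506 -0.1385  0.1908] shift [-2.71 15.58  1.07] turn -0.066 F [-0.1 -0.6 -0.2] op 0.0007
```

Request:
{"method": "jog_arm", "body": {"rows": [[-0.5,3,0,0,0],[-1,7,0,0,0],[-1.8,11,0,-0.03,0],[-2.7,14,0,-0.07,0],[-2.7,15.6,0.5,-0.07,0],[-2.7,15.6,1.5,-0.07,0],[-2.7,15.6,1.5,-0.07,0],[-2.7,15.6,1.5,-0.07,0],[-2.7,15.6,1.5,-0.07,0],[-2.7,15.6,1.5,-0.07,0]]}}

```text
time_s: 10.78
eef_pos: [0.5773, 0.0169, 0.1763]
tcp_rot: [-0.036, 0.999, -0.0, 0.0]
force: [-0.2, 0.1, 0.5]
opening: 0.0007
```

```bash
python3 - <<'E'
from h import *
s=snap('wrist','w6.png'); marks('wrist',s,['wake_key_top','square_key_mid_top'],.2)
go([.577,.0175,.105],94)
E
```

```text
wrist wake_key_top 0.93 [0.5763 0.0199 0.075 ]
wrist square_key_mid_top 0.78 [ 0.5826 -0.0447  0.0798]
t 10.93 eef [0.5773 0.0176 0.1763] shift [ 0.03 -0.01  7.13] turn 0.003 F [ 0.9  0.5 -0.8] op 0.0004
```

View pics/w6.png

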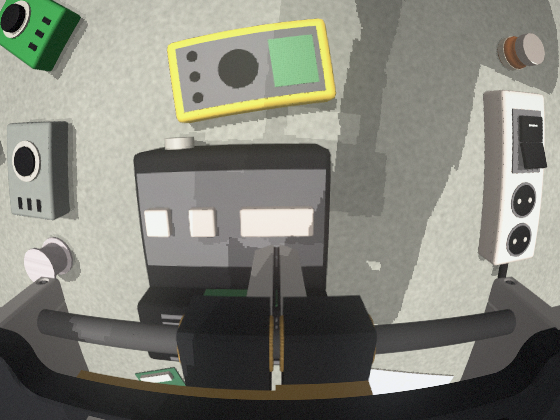

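The bar key spans (240–313, 209–236), centred on the finger line. Its neighbours are clear at (203,222) and (157,223). The rocker on the right is visibly tipped to on. Pressing.

Request:
{"method": "jog_arm", "body": {"rows": [[0,0,3,0,0],[0,0,5.5,0,0],[0,0,6.6,0,0],[0,0,7.0,0,0],[0,0,7.3,0,0],[0,0,7.5,0,0],[0,0,7.65,0,0],[0,0,7.7,0,0],[0,0,7.7,0,0],[0,0,7.7,0,0]]}}

```text
time_s: 11.77
eef_pos: [0.5777, 0.0182, 0.1003]
tcp_rot: [-0.037, 0.999, -0.0, 0.001]
force: [-3.3, -0.9, 6.3]
opening: 0.0006
```

Request:
{"method": "jog_arm", "body": {"rows": [[0,0,0.05,0,0],[0,0,0.08,0,0],[0,0,0.1,0,0],[0,0,0.1,0,0],[0,0,0.1,0,0],[0,0,0.1,0,0],[0,0,0.1,0,0],[0,0,0.1,0,0],[0,0,0.1,0,0],[0,0,0.1,0,0]]}}

```text
time_s: 12.6
eef_pos: [0.5777, 0.0182, 0.1001]
tcp_rot: [-0.037, 0.999, -0.0, 0.001]
force: [-6.6, -1.0, 14.4]
opening: 0.0006
```

Request:
{"method": "jog_arm", "body": {"rows": [[0,0,-0.6,0,0],[0,0,-2,0,0],[0,0,-5,0,0],[0,0,-8,0,0],[0,0,-10,0,0],[0,0,-10,0,0],[0,0,-10,0,0],[0,0,-10,0,0],[0,0,-10,0,0],[0,0,-10,0,0]]}}

```text
time_s: 13.43
eef_pos: [0.5769, 0.0183, 0.1969]
tcp_rot: [-0.037, 0.999, 0.0, -0.001]
force: [-0.5, 0.4, 0.4]
opening: 0.0
```

```bash
python3 - <<'E'
from h import *
s=snap('side'); 
cv2.imwrite('pics/s2.png',cv2.resize(s['img'][130:330,200:380],None,fx=3,fy=3,interpolation=cv2.INTER_CUBIC)[...,::-1])
marks('side',s,['control_box','multimeter','flux_jar','solder_reel','wake_key_top','button_top'],.4)
st=bot.read_state();print(st['time_s'],st['force'],st['eef_pos'])
E
```

```text
side control_box 0.97 [ 0.4943 -0.4097 -0.0025]
side control_box 0.85 [ 0.5536 -0.2658 -0.0008]
side control_box 0.7 [ 0.3765 -0.2827  0.0034]
side multimeter 0.59 [ 0.4492 -0.0188  0.004 ]
side flux_jar 0.75 [0.3697 0.2835 0.0006]
side solder_reel 0.56 [ 0.6629 -0.2672  0.0008]
side wake_key_top 0.73 [0.58   0.0158 0.0799]
side button_top 0.7 [ 0.5397 -0.2681  0.0503]
side button_top 0.56 [ 0.3724 -0.2994  0.0541]
13.7833 [ 0.89770151  0.38962011 -0.18620428] [0.57716059 0.01830893 0.19784305]
```

View pics/s2.png

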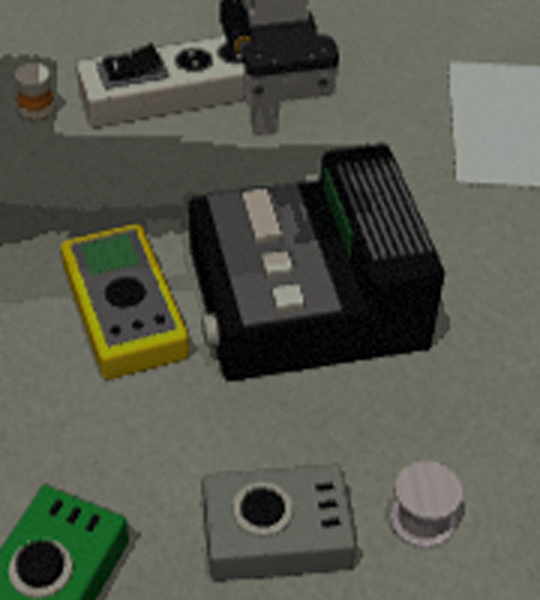

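The rocker is tipped with its socket side up at crop (150,50), and the grey box's button sits lower than the green ones. The keys are up, nothing has moved, and the arm is clear. Handing in.

```bash
python3 -c "
from station import bot
print(bot.hand_in())"
```

```text
the job is handed in; nothing more can be done
None
```

I switched on the mains rocker, pushed in the grey control box's button, then pressed the long bar key and let it go. I handed the job in at about 13.8 s of the 46 s allowed; the hand-in reports no verdict.

- **Rocker:** pressed until it stopped, with the fingertip 53 mm above the bench and about 16 N on the tool. Later pictures show its socket-side half raised, so it is on.
- **Button:** pressed until it stopped, with the fingertip 47 mm above the bench and about 14 N. In the last picture it sits lower than the green look-alikes' buttons.
- **Bar key:** pressed until it stopped, with the fingertip 75 mm above the bench and about 14 N, then released. All three keys look up in the last picture, and I kept off the two square keys.
- **Everything else:** the last side view puts the control box, multimeter, jar and reel within about 5 mm of where that view first had them, within measuring error. The arm was clear of everything, with no force on the tool beyond sensor noise.

Nothing failed, but I couldn't read the joint values directly. After the button press, the top view's network did not report the grey box's button. The side view later put its top at 50 mm, between out (54 mm) and in (47 mm). That network is only good to about 4 mm, so I trusted the fingertip height and force instead.

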